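# Third speed on the reel grinder's traverse

### The job

Set the reel grinder's traverse to third speed and start it: with your fingertips, push the lever on the blue speed controller out of its off end, count the clicks as you go, and leave it resting in the third click; do not run on into the fourth. Then press the green start button right in and let it come back up. Just push: do not take the lever's knob between the fingers, and leave the other buttons and everything lying on the bench where it is.

Things in the scene. Friction and masses are not known exactly. Their poses are not given: they have to be found in the camera images.
- controller: The speed controller, bolted down: a blue box 110 x 206 mm, 72 mm high, on a grey flange 130 x 226 x 8 mm, with an aluminium index plate on top. Origin: centre of its underside; z up. The lever stands up out of a straight slot, 124 mm long, that runs along the controller's y axis through the middle of the top (x = 0).
- index_plate (a point): Centre of the top of the controller's index plate (axes as the controller's, 72 mm above its origin). Beside the slot, on the -x side, the plate has a red mark at the off end (the -y end) and then, towards +y, one, two, three, four and five black dots at the five clicks; the three dots are at y = +12 mm.
- speed_lever (a joint): The lever's place along the slot, m: 0 at the off end (controller y = -48 mm), growing to controller +y, 0.096 at the far stop. It starts in the free off stretch, 0 to 0.0095. Five notches at 0.028, 0.044, 0.060 (the third), 0.076, 0.092, with crests half-way (the first at 0.020). It stays in a notch when let go.
- lever_knob (a point): Middle of the lever's black round knob, 40 mm above the index plate; moves with the lever. Knob 18 to 63 mm above the plate, 30 mm across at its widest (46 mm up), on an 11 mm stem. Leaving a notch takes about 5 N, rising to 6 to 7 N at the crest; past it the lever snaps ahead of the finger into the next notch and the push drops to nothing: one click.
- station: The push-button station, fixed: a blue box 110 x 230 x 50 mm with a white top plate, its top at 54 mm. Origin: centre of its underside; z up. Three buttons in a row along its y axis at x = -8 mm: green start at y = +70 mm, black inch at y = 0, red stop (larger, in a yellow collar) at y = -70 mm; pilot lamps behind.
- start_button (a joint): How far the green start button is pressed, m: 0 up, 0.006 right in; a spring brings it back. About 1.5 N to begin and 5 N right in.
- start_button_top (a point): Centre of the top face of the green start button (28 mm across), which stands 10 mm above its steel collar (44 mm across) and 22 mm above the station's top.
- inch_button (a joint): How far the black inch button (28 mm across, same build) is pressed, m. Leave alone.
- stop_button (a joint): How far the red stop button (38 mm across, same height) is pressed, m. Leave alone.
- grease_tin: Loose bystander: small jar of grease, 66 mm across, 60 mm high, yellow lid. Origin: centre of its underside.
- v_block: Loose bystander: steel V-block 60 x 40 x 42 mm. Origin: centre of its underside.
- dressing_stick: Loose bystander: grey abrasive stick 22 x 130 x 22 mm, long in its y. Origin: centre of its underside.
- grinding_wheel: Loose bystander: reddish grinding wheel lying flat, 100 mm across, 20 mm thick. Origin: centre of its underside.
- spanner: Loose bystander: steel spanner lying flat, 180 mm long in its x, 38 mm wide, 8 mm thick. Origin: middle of its underside.
- screwdriver: Loose bystander: screwdriver with an orange handle lying flat, 200 mm long in its x, the handle (26 mm thick) to -x. Origin: middle of its underside.
- dial_gauge: Loose bystander: dial gauge lying on its back, 56 mm across, its stem to +x (89 mm). Origin: centre of the dial's underside.

How it is judged:
By the outcome, as a careful person would: the job done as asked, in the order asked, and still so for the second after the job is handed in, with the robot touching nothing.
It also fails if it takes over 64 s, if anything falls off the work surface, if the arm or the gripper's body presses on something with over 40 N, if the wrist force passes 120 N, or if a joint passes its speed limit or range.

### The arm

A 6-joint arm with a two-finger parallel gripper is mounted at the origin on the work surface. World frame = base frame: x ahead of the robot, y to its left, z up, the work surface at z = 0. Lengths are in mm, angles in rad, forces in N, time in s.
With the tool pointing down it reaches from about 400 to 925 mm from the base axis. Payload 12.5 kg.
Tool frame: the origin (TCP) lies at the very end of the fingers, on their centre line; the grasp point (between the pads) lies 19 mm behind it (env.grasp_offset is the distance from the TCP to the grasp point, in mm); z points along the fingers, y is the direction in which the jaws open and shut (so a half turn about z gives the same grasp; the last joint's range is limited). The gripper opens to 95 mm and grips with 3 to 60 N. Pads are 20 mm wide; open, the fingers measure 119 mm over their backs; the gripper's body (75 mm by 180 mm) begins 59 mm behind the grasp point.
Start: joints at [1.221, 0.491, 1.559, -0, 1.092, -0.106], TCP at [150.852, 606.54, 214.661] pointing down, gripper open.
Joint ranges: [-3.1, 3.1], [-0.84, 2.19], [0.05, 2.79], [-1.13, 4.28], [0.06, 2.93], [-2.69, 2.69]. Speed limits (rad/s): [2.22, 2.22, 2.79, 3.14, 3.14, 3.14].

### API

Orientations are given as [roll, pitch, yaw] about the fixed x, y, z axes, in that order (R = Rz(yaw) Ry(pitch) Rx(roll)).
In Python, from cell import env gives the robot as it stands. The module is installed in compiled form; this text tells all that it offers.
- The arm moves only by the shell command python3 -m pendant 'ROWS'. ROWS is JSON, one flat list of numbers, 5 for each row, row after row: the shift along the tool's x, y, z as a fraction of full scale, then the turn about the tool's z as a fraction of full scale, then the gripper's target within -1 to 1 (shut at 1, half-way at 0, fully open at -1). In form: [x, y, z, turn, grip, x, y, z, turn, grip, ...]. A call has 1 to 10 rows; each row shifts and turns the commanded pose from where the row before left it, along the tool's axes as they then stand; what a row does not reach is not made up. Full scale, the value 1, is 0.4 m for a shift and 180 degrees for a turn. A row lasts 1/8 s, in which the tool goes at most 62.5 mm and 10.7 degrees, less where a joint would pass 70% of its speed; a pose out of reach is approached as far as the arm can. A call with a number of a shift or a turn outside -1 to 1 is refused whole. A call with a gripper value outside its range is refused whole. The fingers move at their own pace and stop on an object; the grip force is fixed at half the most. Time passes only in rows, so rows that do not move let the fingers close. It gives the time, the measured TCP pose, the force and the opening at its end, in the units of the state.
- env.state(): the state, without advancing time (a new reading comes with each control period).
- env.read_camera(name): name is "scene" or "side" or "wrist"; returns the picture (480x640x3 uint8, red, green, blue); there is no depth.
- env.camera_model(name): a dict with "fx", "fy", "cx", "cy" (pixels), "view" (4x4, takes a point from world to camera coordinates); the wrist camera has in their place "tool_from_camera" (4x4, takes a point from camera to tool coordinates, whose origin is the TCP and whose axes are the flange's). Camera axes: x right, y down, z forward; pixel columns grow to the right and rows downward; lengths in mm; the calibration is good to about 2 mm. A picture is of the moment at which its call begins: read the wrist's pose just before it. camera_model takes no time and is no camera call.
- env.job_done(): hands the job in, once; it reports no verdict.
Trained networks look in the newest picture that a camera, given by its name, has taken for a name from the list of things; names that differ only in an ending like _2 or _b are one class to them, and where a whole thing is asked for, a point or a joint stands for the part that bears it (a point fixed in the world has none). Each returns a list of dicts, best first, with "confidence" (0 to 1); they miss things now and then, are a little off and sometimes report something else, mostly with a low value. They report only what shows in the picture. A call takes as long as a camera call.
- env.masks_of(thing, camera): "region" (480x640 bool, what is visible of it).
- env.landmark_of(thing, camera): "xyz" ([x, y, z] in mm, in world coordinates, good to about 4 mm: a listed point, or the origin of a listed thing).
The state is a dict: "t": time; "joints": joint angles; "qvel": joint speeds; "tau": joint torques, N m; "eef_pos": TCP position; "tcp_rot": TCP orientation; "ft_force": force on the tool from outside, world axes, zero at the start; "moment": the same for the moment, N m; "opening": opening from 0.0 (shut) to 1.0 (fully open).
Only numpy, scipy, OpenCV 4.12 (cv2) and the standard library are available. Lean on these libraries where they do the work, as an engineer would, in place of code of your own. Each camera call takes 0.05 s, during which the arm holds its last target.

## Working session

There is one attempt and no reset: what is moved stays moved. The work goes in short steps, Python scripts to look and compute and a shell command to move; the robot and the scene stay as the last step left them, time stands still between calls to the robot, and variables do not carry over. Pictures are saved under pics/ and viewed, and the job is handed in when it is done.

```bash
mkdir -p pics; cat > h.py <<'E'
import numpy as np, cv2
from cell import env
def snap(n,f):
    im=env.read_camera(n); cv2.imwrite('pics/'+f,cv2.cvtColor(im,cv2.COLOR_RGB2BGR)); return im
E
python3 - <<'E'
from h import *
s=env.state()
print({k:np.round(v,3) for k,v in s.items()})
for n in("scene","side","wrist"):
    snap(n,n+'0.png')
    for t in ("controller","index_plate","lever_knob","station","start_button_top"):
        r=env.landmark_of(t,n)
        print(n,t,[(np.round(a["xyz"],1).tolist(),round(a["confidence"],2)) for a in r[:2]])
print(env.state()["t"])
E
```

```text
{'t': np.float64(0.0), 'joints': array([ 1.221,  0.492,  1.559,  0.   ,  1.092, -0.106]), 'qvel': array([-0.001, -0.001,  0.001, -0.001, -0.002,  0.   ]), 'tau': array([-1.0000e-03, -6.1264e+01, -2.5817e+01,  6.9000e-02,  4.8000e-02,
       -0.0000e+00]), 'eef_pos': array([150.765, 606.286, 214.064]), 'tcp_rot': array([-3.14 , -0.   ,  2.898]), 'ft_force': array([-0.092,  0.045,  0.91 ]), 'moment': array([-0.033, -0.047,  0.005]), 'opening': np.float64(0.998)}
scene controller [([596.7, -194.8, -0.8], 0.96), ([524.3, -518.1, -0.8], 0.65)]
scene index_plate [([594.2, -193.2, 69.7], 0.82), ([363.6, 250.8, -1.7], 0.31)]
scene lever_knob [([593.9, -230.3, 110.1], 0.81)]
scene station [([562.6, 209.7, 1.5], 0.55)]
scene start_button_top [([565.3, 276.1, 76.4], 0.48)]
side controller [([596.2, -191.6, 1.5], 0.73)]
side index_plate [([594.1, -192.2, 73.4], 0.7)]
side lever_knob [([592.1, -230.4, 113.5], 0.55)]
side station [([563.2, 205.6, 1.3], 0.74)]
side start_button_top [([381.0, -173.4, 2.8], 0.44), ([564.0, 278.5, 73.3], 0.38)]
wrist controller []
wrist index_plate []
wrist lever_knob []
wrist station []
wrist start_button_top []
0.9
```

View pics/scene0.png

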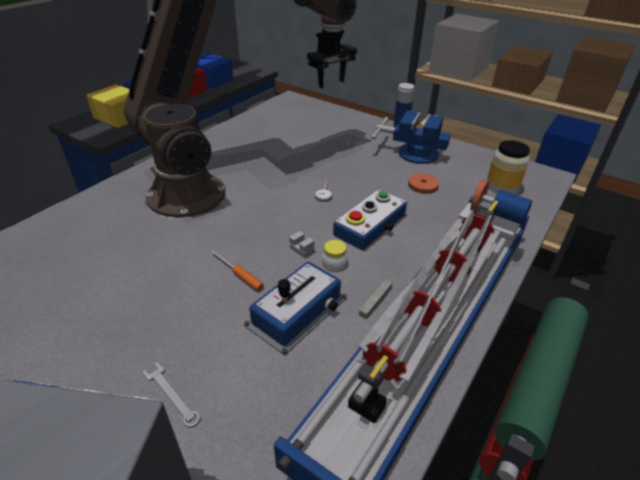

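View pics/side0.png

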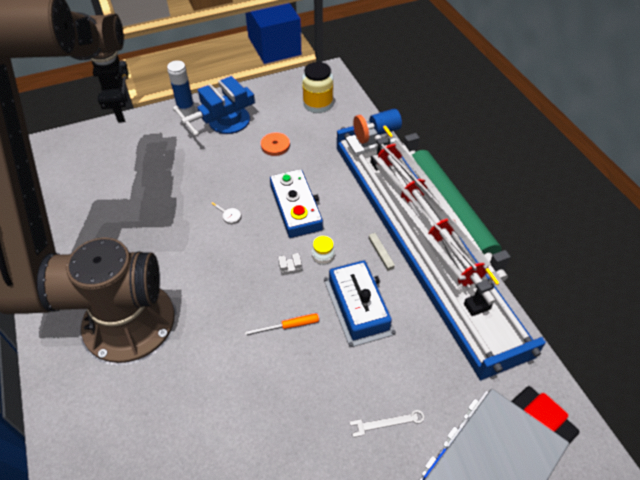

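View pics/wrist0.png

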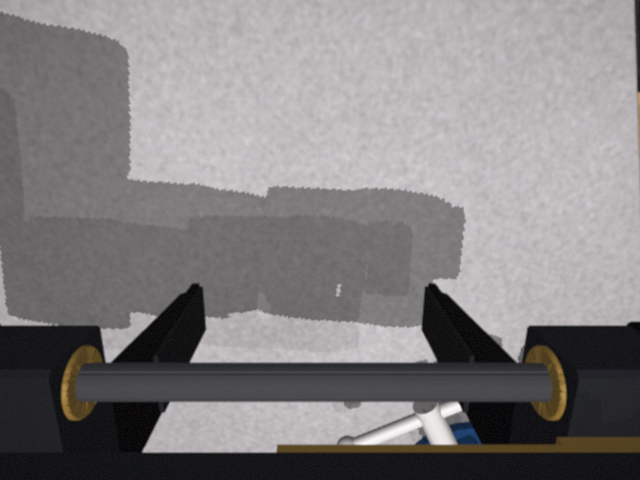

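The scene shows the controller near px (296,300) with the knob at (284,287), lying toward the off end. The station is near (370,217), with the green button at (383,196). In the side view the controller is near (360,300) and the green button at (287,178). Next I'll zoom in to get the yaws.

```bash
python3 - <<'E'
from h import *
T=env.camera_model("wrist"); print(np.round(T["tool_from_camera"],3),T["fx"],T["cx"],T["cy"])
a=cv2.imread('pics/scene0.png')[250:360,230:360]; b=cv2.imread('pics/side0.png')[250:350,315:405]
c=cv2.imread('pics/scene0.png')[180:250,325:415]; d=cv2.imread('pics/side0.png')[165:240,260:330]
R=lambda i:cv2.resize(i,(400,300),interpolation=cv2.INTER_CUBIC)
cv2.imwrite('pics/z.png',np.vstack([np.hstack([R(a),R(b)]),np.hstack([R(c),R(d)])]))
E
```

```text
[[-0.00000e+00 -9.59000e-01 -2.85000e-01  8.11730e+01]
 [ 1.00000e+00 -0.00000e+00  1.00000e-03 -2.18000e-01]
 [-1.00000e-03 -2.85000e-01  9.59000e-01 -1.71091e+02]
 [ 0.00000e+00  0.00000e+00  0.00000e+00  1.00000e+00]] 427.0427403530032 313.322940750915 241.87772125641484
```

View pics/z.png

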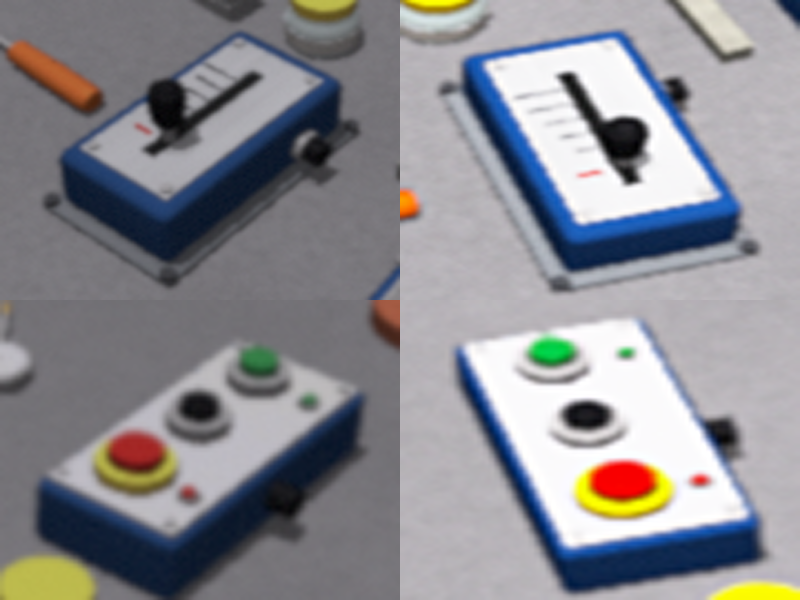

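```bash
cat >> h.py <<'E'
def ray(n,u,v,z,M=None):
    m=env.camera_model(n); V=np.linalg.inv(m["view"]) if M is None else M
    d=V[:3,:3]@np.array([(u-m["cx"])/m["fx"],(v-m["cy"])/m["fy"],1]); c=V[:3,3]
    return (c+d*(z-c[2])/d[2])[:2]
def wristM():
    from scipy.spatial.transform import Rotation as Ro
    s=env.state(); P=np.eye(4); P[:3,:3]=Ro.from_euler('xyz',s["tcp_rot"]).as_matrix(); P[:3,3]=s["eef_pos"]
    return P@env.camera_model("wrist")["tool_from_camera"]
E
python3 - <<'E'
from h import *
def yaw(n,a,b,z):
    p,q=ray(n,*a,z),ray(n,*b,z); print(n,np.round(p,1),np.round(q,1),np.round((p+q)/2,1),np.linalg.norm(q-p).round(1),np.degrees(np.arctan2(-(q-p)[0],(q-p)[1])).round(1))
S=lambda x,y:(315+(x-400)*.225,250+y/3)
C=lambda x,y:(230+x*.325,250+y*110/300)
yaw("side",S(632,183),S(568,75),72); yaw("scene",C(152,152),C(258,75),72)
yaw("side",S(570,240),S(468,62),72); yaw("side",S(738,208),S(632,35),72)
yaw("scene",C(170,218),C(338,90),72);yaw("scene",C(65,160),C(240,35),72)
S=lambda x,y:(260+(x-400)*70/400,165+(y-300)/4)
C=lambda x,y:(325+x*90/400,180+(y-300)*70/300)
yaw("side",S(570,548),S(460,350),54);yaw("side",S(758,525),S(638,320),54)
yaw("scene",C(165,545),C(360,395),54);yaw("scene",C(40,480),C(240,343),54)
yaw("side",S(624,480),S(553,351),76);yaw("scene",C(135,450),C(260,360),76)
E
```

```text
side [ 591.6 -252.5] [ 603.5 -134.5] [ 597.5 -193.5] 118.5 -5.8
scene [ 593.3 -252.4] [ 603.1 -134.2] [ 598.2 -193.3] 118.6 -4.8
side [ 535.3 -289.9] [552.6 -98.1] [ 543.9 -194. ] 192.6 -5.2
side [ 637.6 -298.1] [ 658.6 -108.6] [ 648.1 -203.4] 190.6 -6.3
scene [ 646.5 -298.7] [ 663.7 -113.6] [ 655.1 -206.2] 185.9 -5.3
scene [ 548.  -295.5] [ 561.1 -100.3] [ 554.5 -197.9] 195.6 -3.8
side [508.1 104. ] [522.1 318.2] [515.1 211.1] 214.7 -3.7
side [605.9  87.7] [625.1 311.7] [615.5 199.7] 224.9 -4.9
scene [607.3  85.1] [628.2 306.4] [617.8 195.7] 222.4 -5.4
scene [507.6  97.1] [529.7 316.7] [518.7 206.9] 220.8 -5.7
side [551.2 137.2] [562.9 276.7] [557.1 207. ] 139.9 -4.8
scene [553.8 134.7] [566.2 274.9] [560.  204.8] 140.7 -5.1
```

```bash
python3 - <<'E'
from h import *
for p in [(230,125),(185,110),(180,70),(240,80),(205,130)]: print(p,ray("side",*p,0).round(),ray("side",*p,100).round())
for p in [(418,155),(404,90),(376,130),(440,120)]: print(p,ray("scene",*p,0).round(),ray("scene",*p,100).round())
E
```

```text
(230, 125) [487. 674.] [465. 556.]
(185, 110) [358. 818.] [346. 690.]
(180, 70) [ 399. 1067.] [384. 920.]
(240, 80) [598. 913.] [568. 777.]
(205, 130) [397. 682.] [382. 564.]
(418, 155) [494. 688.] [562. 513.]
(404, 90) [ 158. 1236.] [266. 995.]
(376, 130) [263. 777.] [359. 591.]
(440, 120) [ 436. 1024.] [511. 809.]
```

```bash
python3 -m pendant '[0,0,0,-0.048,1, 0,-0.13,0,0,1, 0,-0.13,0,0,1, 0,-0.13,0,0,1, -0.09,-0.1,0,0,1, -0.1,-0.1,0,0,1, -0.1,-0.1,0,0,1, -0.1,-0.1,0,0,1]'
```

```text
t: 1.9
eef_pos: [277.8, 276.1, 215.0]
tcp_rot: [3.141, 0.001, 3.049]
ft_force: [1.4, 0.0, -0.4]
opening: 0.221
```

```bash
python3 -m pendant '[-0.1,-0.08,0,0,1, -0.1,-0.08,0,0,1, -0.1,-0.08,0,0,1, -0.1,-0.1,0,0,1, -0.1,-0.1,0,0,1, -0.1,-0.1,0,0,1, -0.1,-0.11,0,0,1, -0.1,-0.11,0,0,1, -0.05,-0.14,0,0,1, 0,0,0,0,1]'
```

```text
t: 3.15
eef_pos: [582.5, -116.0, 214.0]
tcp_rot: [-3.141, -0.0, 3.045]
ft_force: [-0.3, 0.5, -0.1]
opening: 0.006
```

```bash
python3 -m pendant '[0,-0.125,0,0,1, 0,-0.12,0,0,1, 0,0,0,0,1]'
python3 - <<'E'
from h import *
M=wristM(); np.save('M1.npy',M); snap("wrist","w1.png")
for t in ("index_plate","lever_knob"):
    print(t,[(np.round(a["xyz"],1).tolist(),round(a["confidence"],2)) for a in env.landmark_of(t,"wrist")[:2]])
E
```

```text
t: 3.52
eef_pos: [572.3, -211.9, 214.5]
tcp_rot: [3.142, -0.0, 3.046]
ft_force: [0.4, 0.8, 0.3]
opening: 0.005
index_plate [([596.2, -195.3, 73.3], 0.61)]
lever_knob [([594.7, -230.0, 108.6], 0.87)]
```

View pics/w1.png

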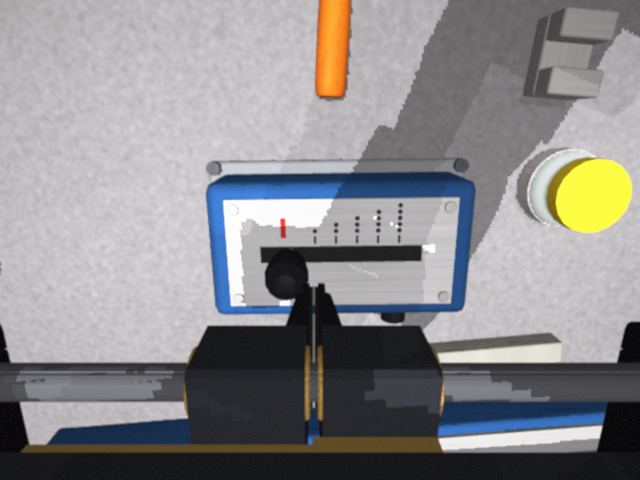

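Here the slot spans px (261,254) to (421,253). The red mark is at (283,228) and the third dots are at (357,230). The knob is at (286,273). The closed fingertips are at about (315,290).

```bash
python3 - <<'E'
from h import *
M=np.load('M1.npy'); r=lambda u,v,z:ray("wrist",u,v,z,M)
a,b=r(261,254.5,72),r(421,253.5,72); u=(b-a)/np.linalg.norm(b-a); C=(a+b)/2
print(a.round(1),b.round(1),C.round(1),np.linalg.norm(b-a),np.degrees(np.arctan2(u[0],u[1])))
for p in [(283,228),(315,239),(336,239),(357,239),(379,239),(400,239)]: print(p,((r(*p,72)-C)@u).round(1))
for z in (112,118,130): k=r(286,272,z); print(z,k.round(1),((k-C)@u).round(1),((k-C)@[u[1],-u[0]]).round(1))
E
```

```text
[ 590.5 -254.1] [ 601.5 -131. ] [ 596.  -192.6] 123.61175895960875 5.130797055479381
(283, 228) -44.2
(315, 239) -20.0
(336, 239) -4.0
(357, 239) 12.1
(379, 239) 28.9
(400, 239) 45.0
112 [ 592.  -232.4] -40.1 -0.5
118 [ 589.8 -231.8] -39.6 -2.7
130 [ 585.4 -230.6] -38.8 -7.2
```

```bash
python3 -m pendant '[-0.028,-0.086,0,0,1, -0.028,-0.085,0,0,1, 0,0,0.14,0,1, 0,0,0.135,0,1, 0,0,0,0,1, 0,0,0,0,1]'
```

```text
t: 4.42
eef_pos: [589.9, -279.9, 106.7]
tcp_rot: [-3.141, 0.002, 3.05]
ft_force: [0.7, -0.5, 0.6]
opening: 0.01
```

```bash
python3 -m pendant '[0.002,0.02,0,0,1, 0,0.015,0,0,1, 0,0,0,0,1]'; python3 -m pendant '[0,0.005,0,0,1]';python3 -m pendant '[0,0.005,0,0,1]';python3 -m pendant '[0,0.005,0,0,1]';python3 -m pendant '[0,0.005,0,0,1]';python3 -m pendant '[0,0.005,0,0,1]';python3 -m pendant '[0,0.005,0,0,1]'
```

```text
t: 4.8
eef_pos: [589.6, -265.7, 105.5]
tcp_rot: [-3.141, 0.001, 3.049]
ft_force: [-0.1, 0.1, 0.1]
opening: 0.002
t: 4.92
eef_pos: [589.6, -264.4, 104.9]
tcp_rot: [-3.141, 0.0, 3.049]
ft_force: [0.6, -0.6, 0.1]
opening: 0.004
t: 5.05
eef_pos: [589.6, -262.3, 104.6]
tcp_rot: [3.142, -0.0, 3.048]
ft_force: [0.4, -0.1, 0.3]
opening: 0.005
t: 5.18
eef_pos: [589.8, -260.3, 104.5]
tcp_rot: [3.141, -0.0, 3.048]
ft_force: [-0.4, -0.0, -0.1]
opening: 0.004
t: 5.3
eef_pos: [590.0, -258.3, 104.5]
tcp_rot: [3.141, -0.0, 3.048]
ft_force: [0.0, -0.4, -1.0]
opening: 0.003
t: 5.42
eef_pos: [590.2, -256.3, 104.5]
tcp_rot: [3.141, -0.0, 3.049]
ft_force: [0.1, 0.2, -0.4]
opening: 0.004
t: 5.55
eef_pos: [590.4, -254.3, 104.6]
tcp_rot: [3.142, -0.0, 3.049]
ft_force: [0.0, -0.8, -0.7]
opening: 0.003
```

```bash
for i in 1; do python3 -m pendant '[0,0.005,0,0,1]';python3 -m pendant '[0,0.005,0,0,1]';python3 -m pendant '[0,0.005,0,0,1]';python3 -m pendant '[0,0.005,0,0,1]'; done | grep -v -e rot -e open
python3 - <<'E'
from h import *
M=wristM(); np.save('M2.npy',M); snap("wrist","w2.png"); snap("side","s2.png")
E
```

```text
t: 5.68
eef_pos: [590.6, -252.4, 104.6]
ft_force: [-0.0, -1.1, -0.6]
t: 5.8
eef_pos: [590.8, -250.7, 104.6]
ft_force: [-1.5, -5.8, -1.0]
t: 5.92
eef_pos: [590.9, -249.2, 104.6]
ft_force: [-1.9, -7.5, -1.1]
t: 6.05
eef_pos: [591.0, -247.5, 104.6]
ft_force: [-1.1, -9.3, -1.5]
```

View pics/w2.png

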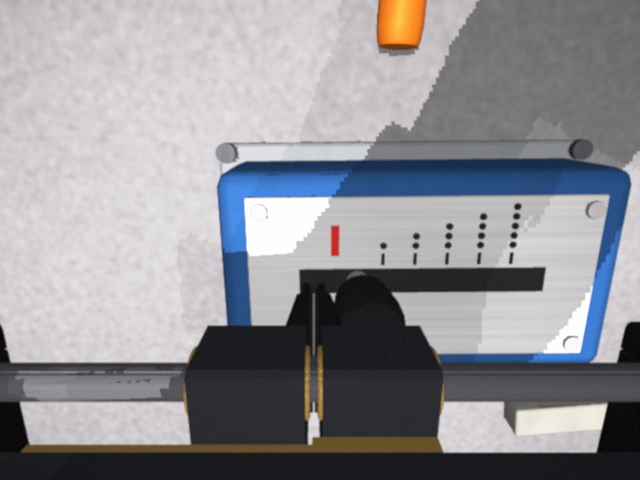

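```bash
cat >> h.py <<'E'
C=np.array([596.,-192.6]); u=np.array([np.sin(np.radians(5.13)),np.cos(np.radians(5.13))])
def yc(p): d=np.asarray(p)[:2]-C; return (d@u).round(1),(d@[u[1],-u[0]]).round(1)
E
python3 - <<'E'
from h import *
M=np.load('M2.npy'); r=lambda a,b,z:ray("wrist",a,b,z,M)
for p in [(335,240),(383,258),(447,258),(300,280),(545,280)]: print(p,yc(r(*p,72)))
print(yc(r(358,276,90)),yc(r(370,290,118)), yc(env.state()["eef_pos"]))
im=cv2.imread('pics/s2.png')[220:350,300:430]; cv2.imwrite('pics/s2z.png',cv2.resize(im,(520,520),interpolation=cv2.INTER_CUBIC))
E
```

```text
(335, 240) (np.float64(-44.3), np.float64(-21.6))
(383, 258) (np.float64(-20.0), np.float64(-12.1))
(447, 258) (np.float64(12.2), np.float64(-12.0))
(300, 280) (np.float64(-61.9), np.float64(-0.4))
(545, 280) (np.float64(63.3), np.float64(0.0))
(np.float64(-34.3), np.float64(-9.4)) (np.float64(-32.4), np.float64(-14.3)) (np.float64(-54.8), np.float64(-0.1))
```

View pics/s2z.png

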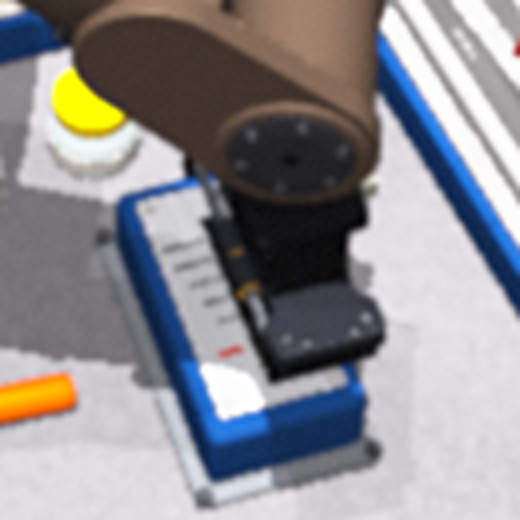

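```bash
(python3 -m pendant '[0,0.005,0,0,1]';python3 -m pendant '[0,0.005,0,0,1]';python3 -m pendant '[0,0.005,0,0,1]';python3 -m pendant '[0,0.005,0,0,1]';python3 -m pendant '[0,0.005,0,0,1]') | grep -v -e rot -e open
```

```text
t: 6.28
eef_pos: [591.2, -245.7, 104.7]
ft_force: [-2.8, -10.5, -1.6]
t: 6.4
eef_pos: [591.4, -243.5, 104.6]
ft_force: [-0.8, -4.0, -0.2]
t: 6.52
eef_pos: [591.6, -240.4, 104.6]
ft_force: [0.0, 0.7, 0.4]
t: 6.65
eef_pos: [591.9, -238.1, 104.6]
ft_force: [-0.2, -0.0, -0.0]
t: 6.78
eef_pos: [592.2, -236.1, 104.6]
ft_force: [0.4, 0.3, 0.2]
```

```bash
(python3 -m pendant '[0,0.005,0,0,1]';python3 -m pendant '[0,0.005,0,0,1]';python3 -m pendant '[0,0.005,0,0,1]';python3 -m pendant '[0,0.005,0,0,1]';python3 -m pendant '[0,0.005,0,0,1]') | grep -v -e rot -e open
```

```text
t: 6.9
eef_pos: [592.3, -234.5, 104.6]
ft_force: [-1.2, -5.0, -0.8]
t: 7.02
eef_pos: [592.5, -233.2, 104.6]
ft_force: [-1.5, -7.4, -2.0]
t: 7.15
eef_pos: [592.6, -231.6, 104.7]
ft_force: [-1.2, -8.6, -1.5]
t: 7.28
eef_pos: [592.8, -229.9, 104.7]
ft_force: [-2.2, -11.8, -1.6]
t: 7.4
eef_pos: [592.9, -227.7, 104.6]
ft_force: [-1.2, -2.4, -1.1]
```

```bash
(python3 -m pendant '[0,0.005,0,0,1]';python3 -m pendant '[0,0.005,0,0,1]';python3 -m pendant '[0,0.005,0,0,1]';python3 -m pendant '[0,0.005,0,0,1]';python3 -m pendant '[0,0.005,0,0,1]') | grep -v -e rot -e open
```

```text
t: 7.52
eef_pos: [593.1, -224.5, 104.6]
ft_force: [-0.1, 0.1, 0.4]
t: 7.65
eef_pos: [593.4, -222.2, 104.6]
ft_force: [-0.0, 0.3, 0.2]
t: 7.78
eef_pos: [593.6, -220.1, 104.6]
ft_force: [-0.6, 0.1, -0.4]
t: 7.9
eef_pos: [593.8, -218.6, 104.6]
ft_force: [-0.9, -5.8, -1.2]
t: 8.02
eef_pos: [593.9, -217.3, 104.6]
ft_force: [-2.2, -8.0, -0.3]
```

```bash
(python3 -m pendant '[0,0.005,0,0,1]';python3 -m pendant '[0,0.005,0,0,1]') | grep -v -e rot -e open
```

```text
t: 8.15
eef_pos: [594.1, -215.6, 104.7]
ft_force: [-2.4, -8.7, -1.0]
t: 8.28
eef_pos: [594.2, -213.9, 104.7]
ft_force: [-2.1, -12.4, -1.8]
```

```bash
python3 -m pendant '[0,0.005,0,0,1]'| grep -v -e rot -e open
```

```text
t: 8.4
eef_pos: [594.4, -211.8, 104.6]
ft_force: [-0.5, -4.0, -1.5]
```

```bash
python3 -m pendant '[0,0,0,0,1]'| grep -v -e rot -e open;python3 - <<'E'
from h import *
M=wristM(); np.save('M3.npy',M); snap("wrist","w3.png"); print(yc(env.state()["eef_pos"]))
E
```

```text
t: 8.52
eef_pos: [594.5, -210.5, 104.6]
ft_force: [-0.1, 1.0, 0.1]
(np.float64(-17.9), np.float64(0.1))
```

View pics/w3.png

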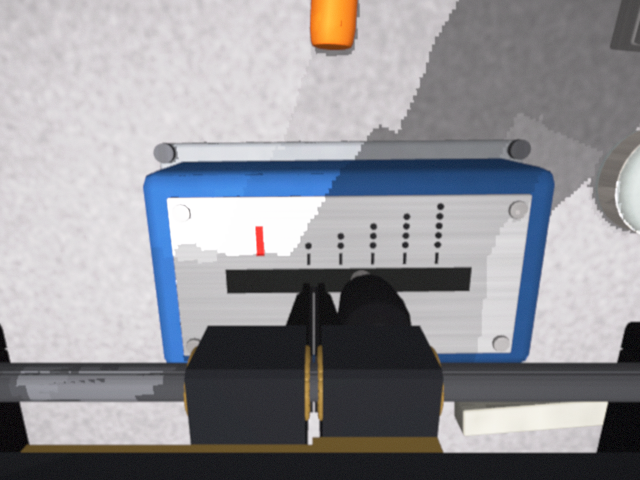

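Three clicks were felt (y ≈ -242, -228 and -212), and the force is now zero. In the picture the lever stands near the third dots, px (365,275) against (373,258). I'll back off and check from above.

```bash
python3 -m pendant '[0,-0.05,0,0,1, 0,-0.05,0,0,1, 0,0,-0.14,0,1, 0,0,-0.135,0,1, 0.05,0,0,0,1, 0,0,0,0,1]'| grep -v -e rot -e open;python3 - <<'E'
from h import *
M=wristM(); np.save('M4.npy',M); snap("wrist","w4.png"); print(yc(env.state()["eef_pos"]))
for t in ("lever_knob",):
    print(t,[(np.round(a["xyz"],1).tolist(),yc(a["xyz"]),round(a["confidence"],2)) for a in env.landmark_of(t,"wrist")[:2]])
E
```

```text
t: 9.32
eef_pos: [570.0, -249.7, 215.2]
ft_force: [-0.1, 0.2, -1.8]
(np.float64(-59.1), np.float64(-20.2))
lever_knob [([598.5, -180.7, 107.4], (np.float64(12.1), np.float64(1.4)), 0.94)]
```

View pics/w4.png

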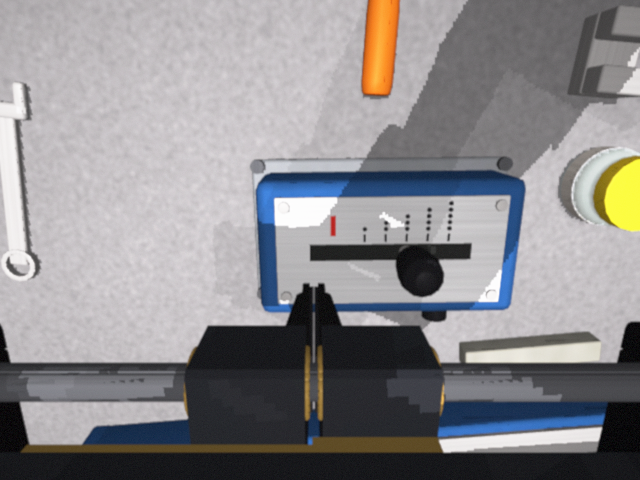

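The lever measures y = +12.1 mm, at the third dots (px 407,238). Next is the station.

```bash
python3 -m pendant '[0.0157,0.124,0,0,1, 0.0157,0.124,0,0,1, 0.0157,0.124,0,0,1, 0.0157,0.124,0,0,1, 0.0157,0.124,0,0,1, 0.0157,0.124,0,0,1, 0.0157,0.124,0,0,1, 0.0157,0.124,0,0,1, 0.0157,0.124,0,0,1, 0,0,0,0,1]'| grep -v -e rot -e open;python3 - <<'E'
from h import *
M=wristM(); np.save('M5.npy',M); snap("wrist","w5.png")
for t in ("start_button_top","station"):
    print(t,[(np.round(a["xyz"],1).tolist(),round(a["confidence"],2)) for a in env.landmark_of(t,"wrist")[:2]])
E
```

```text
t: 10.68
eef_pos: [556.1, 204.0, 213.6]
ft_force: [0.4, -0.5, -0.4]
start_button_top [([560.0, 278.5, 78.0], 0.87)]
station [([565.5, 210.4, -0.6], 0.7)]
```

View pics/w5.png

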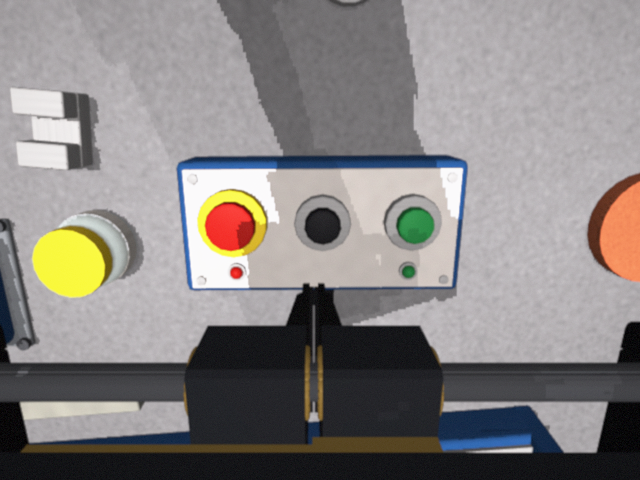

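The green button top is at px (415,226), black at (322,226) and red at (230,226). I'll move over the green one and measure it from a second view.

```bash
python3 - <<'E'
from h import *
M=np.load('M5.npy')
for p in [(415,226),(322,226),(230,226)]: print(ray("wrist",*p,76,M).round(1))
E
python3 -m pendant '[0.01,0.09,0,0,1, 0.01,0.09,0,0,1, 0,0,0.08,0,1, 0,0,0.08,0,1, 0,0,0,0,1, 0,0,0,0,1]'| grep -v -e open;python3 - <<'E'
from h import *
M=wristM(); np.save('M6.npy',M); snap("wrist","w6.png")
for t in ("start_button_top",):
    print(t,[(np.round(a["xyz"],1).tolist(),round(a["confidence"],2)) for a in env.landmark_of(t,"wrist")[:2]])
E
```

```text
[560.9 279.9]
[554.7 210.8]
[548.6 142.4]
t: 11.58
eef_pos: [555.6, 273.0, 151.7]
tcp_rot: [3.141, 0.001, 3.047]
ft_force: [0.2, 0.4, -0.5]
start_button_top [([559.3, 279.8, 76.5], 0.6)]
```

View pics/w6.png

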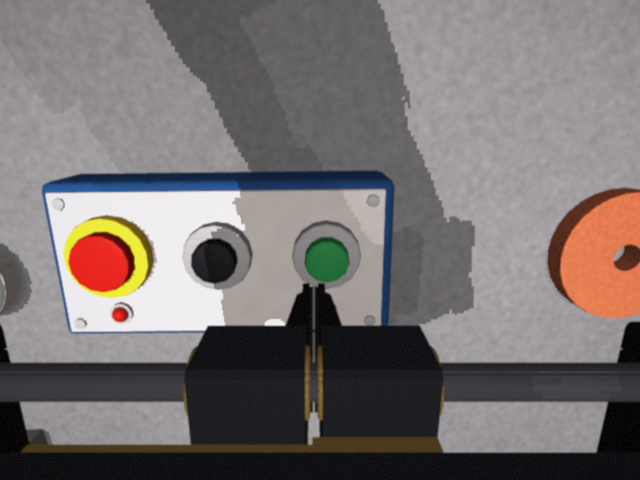

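```bash
python3 - <<'E'
from h import *
A,B=np.load('M5.npy'),np.load('M6.npy')
for z in (70,73,76,79,82): print(z,ray("wrist",415,226,z,A).round(1),ray("wrist",327,261,z,B).round(1))
for p in [(214,260),(101,263)]: print(ray("wrist",*p,76,B).round(1))
E
```

```text
70 [562.6 281.2] [562.9 281. ]
73 [561.8 280.5] [561.9 281. ]
76 [560.9 279.9] [560.8 281. ]
79 [560.1 279.2] [559.8 281. ]
82 [559.3 278.5] [558.8 281. ]
[553.7 212.4]
[549.  143.3]
```

```bash
python3 -m pendant '[-0.012,0.018,0,0,1, 0,0,0.08,0,1, 0,0,0.08,0,1, 0,0,0,0,1, 0,0,0,0,1]'| grep -v -e open;python3 - <<'E'
from h import *
snap("wrist","w7.png");snap("side","s7.png");snap("scene","c7.png")
a=cv2.imread('pics/side0.png')
for n,b in (("s7",(150,250,240,340)),("c7",(160,260,320,420))):
    im=cv2.imread(f'pics/{n}.png')[b[0]:b[1],b[2]:b[3]]; cv2.imwrite(f'pics/{n}z.png',cv2.resize(im,(400,400),interpolation=cv2.INTER_CUBIC))
cv2.imwrite('pics/z7.png',np.hstack([cv2.imread('pics/s7z.png'),cv2.imread('pics/c7z.png')]))
E
```

```text
t: 12.3
eef_pos: [560.9, 280.8, 87.9]
tcp_rot: [3.141, 0.001, 3.049]
ft_force: [-0.9, -0.6, 0.1]
```

View pics/w7.png

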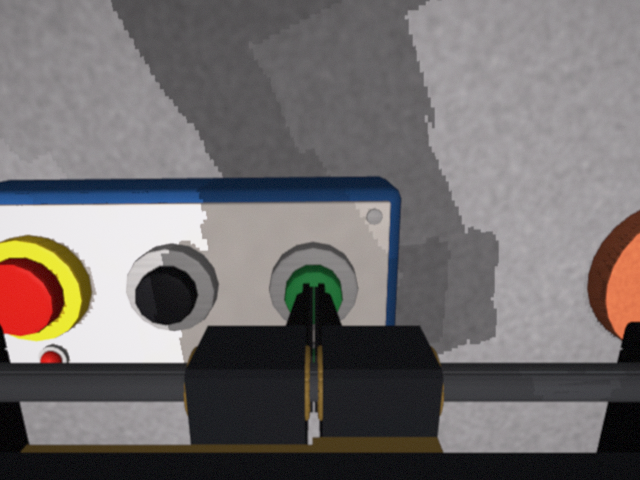

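View pics/z7.png

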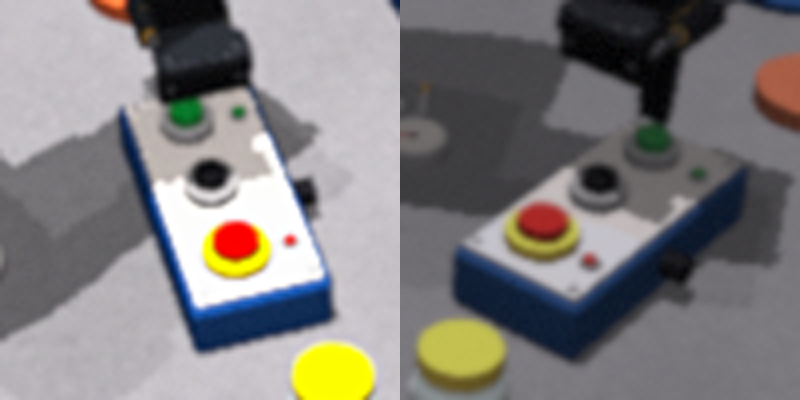

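The fingertips stand over the green button: its rim is at px (314,290) in the wrist view, and the scene view agrees. I'll press down in steps, watching the force.

```bash
(python3 -m pendant '[0,0,0.02,0,1]';python3 -m pendant '[0,0,0.01,0,1]';python3 -m pendant '[0,0,0.005,0,1]';python3 -m pendant '[0,0,0.005,0,1]';python3 -m pendant '[0,0,0.005,0,1]')| grep -v -e rot -e open
```

```text
t: 12.58
eef_pos: [560.8, 280.6, 79.7]
ft_force: [0.1, -0.1, 0.5]
t: 12.7
eef_pos: [560.2, 280.3, 74.4]
ft_force: [0.4, 0.7, 1.9]
t: 12.82
eef_pos: [560.2, 280.3, 72.5]
ft_force: [0.2, -0.6, 4.4]
t: 12.95
eef_pos: [560.2, 280.3, 70.7]
ft_force: [-1.0, -0.7, 3.1]
t: 13.08
eef_pos: [560.4, 280.4, 69.9]
ft_force: [-8.2, -3.0, 28.8]
```

It is right in: z is 69.9 and the force climbed sharply to 29 N against the stop. Now I'll lift.

```bash
python3 -m pendant '[0,0,-0.02,0,1, 0,0,-0.04,0,1, 0,0,-0.1,0,1, 0.01,-0.08,-0.1,0,1, 0,-0.08,-0.07,0,1, 0,0,0,0,1, 0,0,0,0,1]'| grep -v -e open;python3 - <<'E'
from h import *
snap("wrist","w8.png");snap("side","s8.png");
for c in("side",):
  for t in("lever_knob",): print([(np.round(a["xyz"],1).tolist(),yc(a["xyz"]),round(a["confidence"],2)) for a in env.landmark_of(t,c)[:2]])
s=env.read_camera("scene")
cv2.imwrite('pics/c8.png',cv2.cvtColor(s,cv2.COLOR_RGB2BGR))
print([(np.round(a["xyz"],1).tolist(),yc(a["xyz"]),round(a["confidence"],2)) for a in env.landmark_of("lever_knob","scene")[:2]])
cv2.imwrite('pics/z8.png',np.hstack([cv2.imread('pics/w8.png')[::1,:][:, :],]) )
a,b=cv2.imread('pics/side0.png')[100:460,200:460],cv2.imread('pics/s8.png')[100:460,200:460]
cv2.imwrite('pics/cmp8.png',cv2.resize(np.hstack([a,b]),(800,554)))
E
```

```text
t: 13.95
eef_pos: [550.1, 217.2, 200.3]
tcp_rot: [3.142, -0.0, 3.048]
ft_force: [-0.2, 0.1, 0.1]
[([595.5, -179.4, 114.8], (np.float64(13.1), np.float64(-1.7)), 0.69)]
[([597.3, -180.6, 112.2], (np.float64(12.1), np.float64(0.2)), 0.56)]
```

View pics/w8.png

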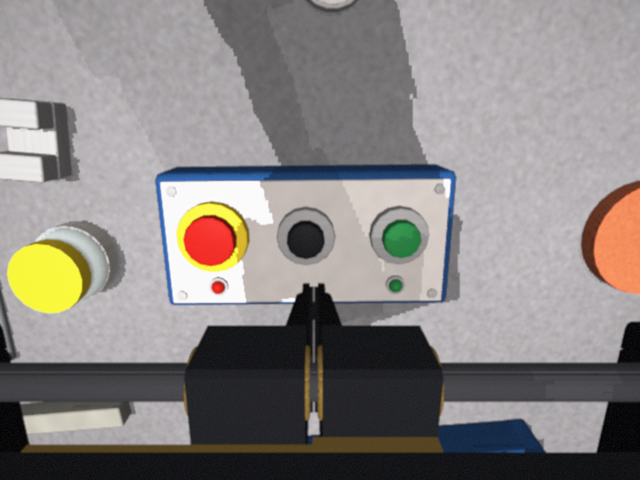

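View pics/cmp8.png

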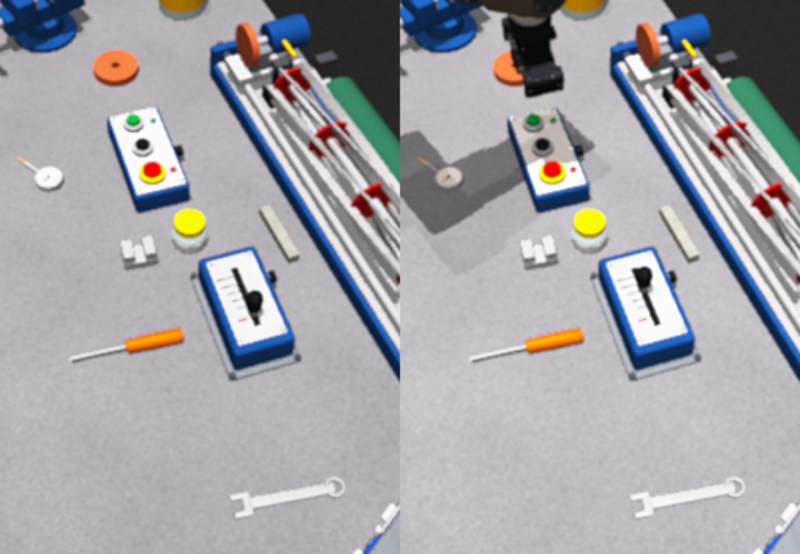

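```bash
python3 -c "
from cell import env
print(env.job_done(), env.state()['t'])"
```

```text
the job is handed in; nothing more can be done
the job is handed in; nothing more can be done
```

The traverse is set to third speed and the start button has been pressed right in and released. I handed the job in at about 14 s of the 64 s allowed.

- **Lever:** I pushed the knob with the closed fingertips and counted three clicks, with peaks of about 10 to 12 N, then stopped and backed off. My wrist-camera check put the lever at controller y = +12.1 mm, against +12 for the three dots. After the button press, the scene camera read 12.1 mm and the side camera 13.1 mm.
- **Start button:** The press went from first contact to z ≈ 70 mm, about 6 mm of travel. There the force rose to 29 N against the stop. The last picture shows the green button back up.
- **Everything else:** Compared with the first side picture, the other buttons and all the loose items I could see look unmoved. The grinding wheel is partly hidden by the gripper in that last view. The wrist force read about zero with the gripper clear, at z ≈ 200 mm.
- **Checks that disagreed:**
  - The peak push at the crests was higher than the 6 to 7 N stated.
  - My first estimate of the button's place from the scene and side pictures was about 4 mm off. I used the wrist-camera measurement from two positions instead.
  - The green pilot lamp did not look lit. The task says nothing about whether it should be.

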